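# Unlock the figurine showcase and hold the key turned

## Robot

A 7-joint arm with a two-finger parallel gripper is mounted at the origin on the work surface. World frame = base frame: x ahead of the robot, y to its left, z up, the work surface at z = 0. Lengths are in mm, angles in rad, forces in N, time in s.
With the tool pointing down it reaches from about 400 to 900 mm from the base axis. Payload 5.6 kg.
Tool frame: the origin (TCP) lies midway between the tips of the shut fingers; the grasp point (between the pads) lies 19 mm behind it; x points along the fingers, y is the direction in which the jaws open and shut, and the axes are right-handed (so a half turn about x gives the same grasp; the last joint's range is limited). The gripper opens to 92 mm and grips with 3 to 60 N. Pads are 20 mm wide; open, the fingers measure 128 mm over their backs; the gripper's body (75 mm by 189 mm) begins 69 mm behind the grasp point.
Start: joints at [1.299, 0.468, -0.012, 1.603, 0.006, 1.071, -0.056], TCP at [147.383, -633.078, 214.592] pointing down, gripper open.
Joint ranges: [-2.53, 2.53], [-0.31, 2.02], [-1.57, 1.55], [0.28, 2.44], [-1.29, 4.43], [0.15, 1.84], [-2.92, 2.92]. Speed limits (rad/s): [2.57, 2.57, 3.14, 3.14, 3.14, 3.14, 3.14].

## Interface

Orientations are given as a rotation vector (axis times angle).
In Python, from cell import robot, grip, kin, viewer gives the robot as it stands. Calls block until the motion is done:
- robot.movep(position, orientation): joint-space move of the TCP to a pose.
- robot.servo_line(position, feed=150, rotation=None): straight line of the TCP; rotation=None keeps the orientation; feed is the mean speed in mm/s.
- robot.goto_joints(angles): joint-space move.
- grip(opening, newtons=None): opening from 0.0 (shut) to 1.0 (fully open); newtons is the grip in N (None keeps the last); returns when the fingers have stopped.
- robot.hold(seconds).
- kin.ik(position, orientation): joint angles nearest the present ones, or None.
- robot.observe(): the state.
- viewer.read_camera(name): name is "scene" or "side" or "wrist"; returns the picture (420x560x3 uint8, red, green, blue); there is no depth.
- viewer.camera_info(name): a dict with "camera_matrix" (3x3 intrinsics, pixels), "R" (3x3) and "t" (3): a world point X has camera coordinates R X + t. Camera axes: x right, y down, z forward; pixel columns grow to the right and rows downward; lengths in mm; the calibration is good to about 2 mm. A picture is of the moment at which its call begins: read the wrist's pose just before it. camera_info takes no time and is no camera call; for the wrist camera it gives the pose at the moment of the call.
A pose or a line that the arm cannot do raises robot.IKError and nothing moves.
- robot.job_done(): hands the job in, once; it reports no verdict.
Trained networks look in the newest picture that a camera, given by its name, has taken for a name from the list of things; names that differ only in an ending like _2 or _b are one class to them, and where a whole thing is asked for, a point or a joint stands for the part that bears it (a point fixed in the world has none). Each returns a list of dicts, best first, with "confidence" (0 to 1); they miss things now and then, are a little off and sometimes report something else, mostly with a low value. They report only what shows in the picture. A call takes as long as a camera call. They do not tell look-alikes from the thing itself.
- viewer.silhouettes(name, camera): "mask" (420x560 bool, what is visible of it).
- viewer.pinpoint(name, camera): "at" ([x, y, z] in mm, in the coordinates of the camera as it stood for that picture, good to about 4 mm: a listed point, or the origin of a listed thing).
The state is a dict: "t": time; "joints": joint angles; "joint_velocities": joint speeds; "joint_torque": joint torques, N m; "tcp_pos": TCP position; "tcp_rot": TCP orientation; "contact_force": force on the tool from outside, world axes, zero at the start; "wrist_torque": the same for the moment, N m; "grip_width": opening from 0.0 (shut) to 1.0 (fully open).
Only numpy, scipy, OpenCV 4.12 (cv2) and the standard library are available. Lean on these libraries where they do the work, as an engineer would, in place of code of your own. Each camera call takes 0.05 s, during which the arm holds its last target.

## Task

Take the longest of the three keys from the rack, put its blade into the showcase lock and wiggle it past the two sticky tumblers until it is fully home, shoulder on the lock face; only then turn the lock clockwise (seen from above) to a quarter turn from rest, which draws the bolt back. The lock springs back, so finish while still gripping the key, fully in and held turned. Leave the other keys in the rack and everything else on the table where it is.

Things in the scene. Friction and masses are not known exactly. Their poses are not given: they have to be found in the camera images.
- key_long: the longest of three look-alike steel keys, upright in the rack. Blade 4 mm thick (x), 14 mm wide (y), 44 mm from tip to shoulder (square-ended); shoulder 10 x 22 x 4 mm; neck 6 x 14 x 12 mm; bow 10 mm thick (x), 30 mm wide (y), from 60 to 92 mm above the tip. About 45 g. Origin: blade tip; z up along the key. Fits this lock either way round
- key_mid: the middle one of three look-alike steel keys, upright in the rack. Blade 4 mm thick (x), 14 mm wide (y), 34 mm from tip to shoulder (square-ended); shoulder 10 x 22 x 4 mm; neck 6 x 14 x 12 mm; bow 10 mm thick (x), 30 mm wide (y), from 50 to 82 mm above the tip. About 45 g. Origin: blade tip; z up along the key
- key_short: the shortest of three look-alike steel keys, upright in the rack. Blade 4 mm thick (x), 14 mm wide (y), 24 mm from tip to shoulder (square-ended); shoulder 10 x 22 x 4 mm; neck 6 x 14 x 12 mm; bow 10 mm thick (x), 30 mm wide (y), from 40 to 72 mm above the tip. About 45 g. Origin: blade tip; z up along the key
- key_rack: fixed wooden block 60 (x) x 190 (y) x 36 mm; slots at y = -60, 0, +60 mm, 22 mm deep (floor 14 mm above the table), about 1 mm loose around a blade, whose width lies along y. Which key stands in which slot varies; the longest stands highest. Origin: centre of the underside
- keyhole (a point): mouth of the keyway, centre of the round brass lock face (43 mm across, facing up, 66 mm above the table). Turns with the lock: z up, blade width along y. Keyway 5.4 (x) x 15.4 mm (y), mouth chamfered 2.5 mm, deeper than the blade. Home: shoulder on the face, tip 44 mm deep
- tumblers (a point): point on the lock axis 14 mm below the face. Two hidden sticky tumblers, 14 and 26 mm deep, stand 0.15 to 0.4 and 0 to 0.5 rad clockwise of the resting keyway; the square blade stops on each. Under a light push (3 to 10 N) twist the key to and fro until it drops past (in line within 0.1 rad): the plug turns along, a passed tumbler follows the key. Up to 0.6 rad is enough
- lock_plug (a joint): turn of the lock, rad: 0 at rest, grows clockwise seen from above, stop at 1.57. A light spring (0.07 N m/rad) turns it back some of the way when let go. The key has about 0.1 to 0.2 rad of play in the keyway, so the lock lags that much behind the key.
- bolt (a joint): steel bolt on the plinth between lock and glass hood, m: 0 shot, about 0.014 drawn back; driven by the lock.
- showcase: fixed showcase: dark wooden plinth 180 (x) x 330 (y) x 62 mm, its lock at y = -105 mm; on the other part (y = 7 to 157 mm) a glass hood 160 mm deep (x) reaching 146 mm above the table. A staple and the bolt lie between, up to 77 mm high. Origin: centre of the underside.
- clay_pony: bystander, leave alone: small unglazed grey clay pony figurine, about 80 x 30 x 70 mm, standing. Origin: centre of the underside.
- glazed_pony: bystander, leave alone: small dark-green glazed pony figurine, about 80 x 30 x 70 mm, standing. Origin: centre of the underside.
- clay_bird: bystander, leave alone: small terracotta bird whistle, about 75 x 40 x 60 mm, standing. Origin: centre of the underside.
- cup: bystander, leave alone: light green plastic cup, 72 mm across, 85 mm tall. Origin: centre of the underside.
- brush_pot: bystander, leave alone: clear plastic pot, 90 mm across, 90 mm tall, with brushes reaching 185 mm high. Origin: centre of the underside.
- spatula: bystander, leave alone: wooden modelling spatula, 190 mm long, lying on the table. Origin: on its underside, between handle and blade.
- phone: bystander, leave alone: mobile phone, 72 x 146 x 9 mm, lying on the table. Origin: centre of the underside.
There are look-alikes about, which are no part of the job. Leave any blue or green look-alike of the key_long alone.

How it is judged:
By the outcome, as a careful person would: the job done as asked, in the order asked, and still so for the second after the job is handed in, while the arm keeps its last pose, push and grip.
It also fails if it takes over 51 s, if anything falls off the work surface, if the arm or the gripper's body presses on something with over 40 N, if the wrist force passes 120 N, or if a joint passes its speed limit or range.

## Working session

There is one attempt and no reset: what is moved stays moved. The work goes in short steps, each a Python script; the robot and the scene stay as the last script left them, time stands still between calls to the robot, and variables do not carry over. Pictures are saved under pics/ and viewed, and the job is handed in when it is done.

```bash
ls; mkdir -p pics; python3 - <<'E'
from cell import robot, grip, kin, viewer
import cv2, numpy as np
o=robot.observe(); print({k:np.round(v,3) for k,v in o.items()})
for c in ["scene","side","wrist"]:
    im=viewer.read_camera(c); cv2.imwrite(f"pics/a_{c}.png",im[:,:,::-1])
    i=viewer.camera_info(c); R=np.array(i["R"]);t=np.array(i["t"]); print(c,np.round(i["camera_matrix"],1).tolist(),np.round(-R.T@t,1),np.round(R,3).tolist())
    for n in ["key_long","key_mid","key_short","key_rack","keyhole","showcase"]:
        for d in viewer.pinpoint(n,c): print(n,round(d["confidence"],2),np.round(R.T@(np.array(d["at"])-t),1))
E
```

```text
pics
{'t': np.float64(0.0), 'joints': array([ 1.299,  0.468, -0.012,  1.604,  0.006,  1.071, -0.056]), 'joint_velocities': array([ 0.001,  0.001,  0.001,  0.001, -0.001,  0.002,  0.001]), 'joint_torque': array([-0.0000e+00, -5.2057e+01, -1.2000e-02, -2.4375e+01, -5.7000e-02,
        1.7000e-02,  0.0000e+00]), 'tcp_pos': array([ 147.224, -632.511,  213.617]), 'tcp_rot': array([ 2.101,  0.243, -2.101]), 'contact_force': array([ 0.229, -0.165, -0.185]), 'wrist_torque': array([ 0.029, -0.026, -0.01 ]), 'grip_width': np.float64(1.001)}
scene [[512.6, 0.0, 282.0], [0.0, 512.6, 217.3], [0.0, 0.0, 1.0]] [1026.5  826.5  782.4] [[-0.86, 0.509, -0.021], [0.309, 0.488, -0.816], [-0.406, -0.709, -0.577]]
key_long 0.67 [ 653.9 -189.8    2.8]
key_long 0.66 [ 535.5 -220.2    9.6]
key_long 0.62 [ 666.8 -110.3   -0. ]
key_mid 0.68 [ 516.2 -160.9   11.8]
key_mid 0.67 [ 6.295e+02 -2.000e-01 -2.900e+00]
key_short 0.54 [538.2 157.   68.1]
key_short 0.43 [ 552.6 -274.4   13.8]
key_rack 0.66 [ 536.5 -219.2    2.2]
keyhole 0.79 [540.7 160.2  66.1]
showcase 0.9 [526.1 263.2  -2.1]
side [[415.7, 0.0, 285.7], [0.0, 415.7, 206.2], [0.0, 0.0, 1.0]] [ 328.2 -646.6  689. ] [[0.949, -0.314, 0.02], [-0.208, -0.673, -0.709], [0.236, 0.669, -0.705]]
key_long 0.83 [ 535.2 -217.9   14.3]
key_long 0.83 [ 648.6 -191.7   -1.2]
key_long 0.57 [ 663.  -111.8   -1.2]
key_long 0.42 [ 555.2 -272.8   10.1]
key_mid 0.56 [ 513.2 -159.5    9.8]
key_short 0.73 [630.4  -3.   -3.2]
key_short 0.71 [ 556.3 -271.8   10.5]
key_rack 0.89 [ 535.6 -220.6    1.9]
keyhole 0.63 [542.5 160.6  67.4]
showcase 0.8 [527.2 264.3  -0.6]
wrist [[376.3, 0.0, 282.4], [0.0, 376.3, 206.9], [0.0, 0.0, 1.0]] [ 228.2 -614.9  383.5] [[0.227, -0.974, -0.0], [-0.931, -0.217, 0.295], [-0.287, -0.067, -0.956]]
```

View pics/a_scene.png

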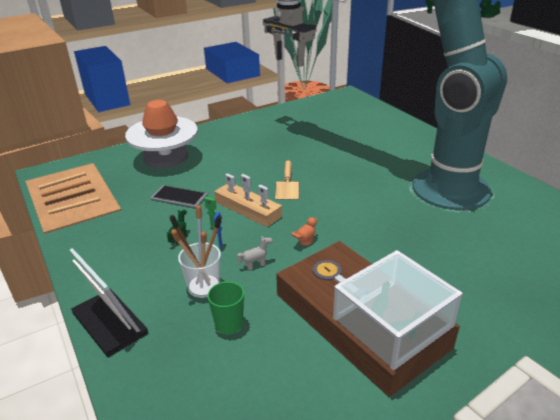

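View pics/a_side.png

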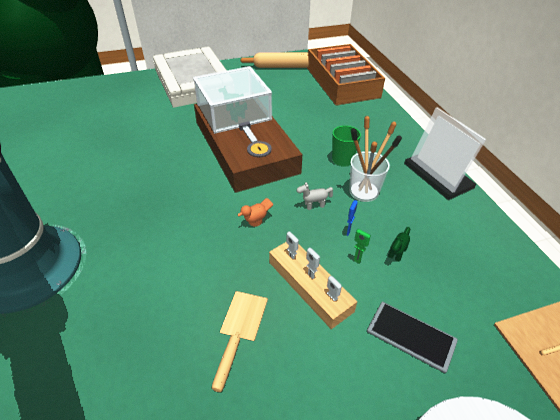

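```bash
python3 - <<'E'
import cv2, numpy as np
a=cv2.imread("pics/a_scene.png")[160:230,205:295]; b=cv2.imread("pics/a_side.png")[225:330,260:365]
cv2.imwrite("pics/c1.png",np.hstack([cv2.resize(a,(450,350),interpolation=2),cv2.resize(b,(350,350),interpolation=2)]))
E
```

```text
(no output)
```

View pics/c1.png

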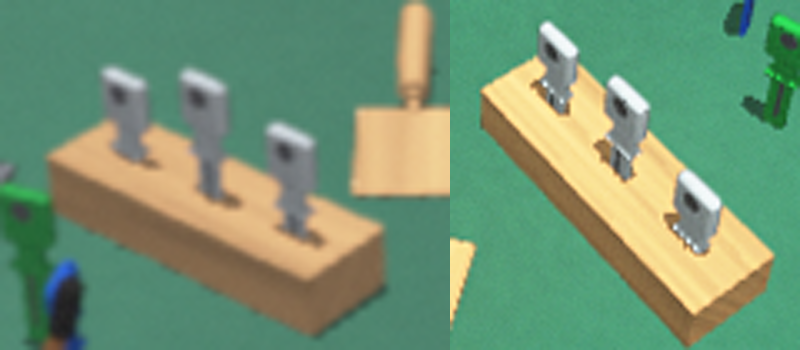

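```bash
cat > h.py <<'E'
from cell import robot, grip, kin, viewer
import cv2, numpy as np
from scipy.spatial.transform import Rotation as Ro
def rot(yaw,flip=0):
    # key frame yaw: key x = (cos,sin); tool x down, tool y = +-key x
    s=-1 if flip else 1
    y=s*np.array([np.cos(yaw),np.sin(yaw),0]); x=np.array([0,0,-1.]); z=np.cross(x,y)
    return Ro.from_matrix(np.c_[x,y,z]).as_rotvec()
def st():
    o=robot.observe(); m=Ro.from_rotvec(o["tcp_rot"]).as_matrix()
    return o,np.arctan2(m[1,1],m[0,1])
def shot(c,name):
    i=viewer.camera_info(c); im=viewer.read_camera(c); cv2.imwrite(f"pics/{name}.png",im[:,:,::-1])
    return im,np.array(i["camera_matrix"]),np.array(i["R"]),np.array(i["t"])
def pin(n,c,R,t):
    return [(round(d["confidence"],2),np.round(R.T@(np.array(d["at"])-t),1)) for d in viewer.pinpoint(n,c)]
def back(K,R,t,uv,z):
    d=R.T@np.linalg.solve(K,np.array([uv[0],uv[1],1.])); c=-R.T@t
    return c+d*(z-c[2])/d[2]
def proj(K,R,t,X):
    p=K@(R@np.asarray(X,float)+t); return p[:2]/p[2]
E
python3 - <<'E'
from h import *
print(st()[1])
for n,p,y in [("rack",[535,-219,160],.349),("lock",[541,160,160],.144),("turn",[541,160,83],.144-1.6),("turn2",[541,160,83],.144-1.9)]:
  for f in (0,1):
    q=kin.ik(p,rot(y,f)); print(n,f,None if q is None else np.round(q,2))
E
```

```text
-1.34207937817488
rack 0 [ 0.81  0.5  -0.63  1.8   0.35  0.96  0.39]
rack 1 [ 0.33  0.41  0.    1.83 -0.    0.9  -2.46]
lock 0 [ 0.48  0.72 -1.17  1.82  0.74  1.12 -0.81]
lock 1 [ 0.54  0.84 -1.32  1.81  0.88  1.23  2.23]
turn 0 [ 0.15  0.6  -0.64  1.88  0.48  0.82 -2.2 ]
turn 1 [ 0.46  0.87 -1.16  1.86  0.92  1.07  0.61]
turn2 0 [ 0.12  0.59 -0.61  1.88  0.45  0.81 -2.48]
turn2 1 [ 0.45  0.85 -1.14  1.86  0.9   1.06  0.32]
```

```bash
python3 - <<'E'
from h import *
grip(0.5)
robot.movep([538,-225,190],rot(.349))
im,K,R,t=shot("wrist","w1")
o,y=st(); print(o["t"],o["tcp_pos"],y,np.round(o["joints"],2), -R.T@t)
for n in ["key_long","key_mid","key_short","key_rack"]: print(n,pin(n,"wrist",R,t))
E
```

```text
3.9417 [ 537.46644501 -226.59272632  189.84921926] 0.34623755539186496 [ 0.83  0.47 -0.63  1.76  0.32  1.01  0.42] [ 508.87094933 -148.95998988  358.72661834]
key_long [(0.84, array([ 650.5, -192. ,    1.6])), (0.6, array([ 531.1, -220. ,   14.2])), (0.59, array([ 661.2, -113. ,    1.9]))]
key_mid [(0.6, array([ 512.6, -161.7,   14.4]))]
key_short [(0.9, array([ 552.6, -274.7,   10.9]))]
key_rack [(0.72, array([ 529. , -217.3,   -3.5]))]
```

View pics/w1.png

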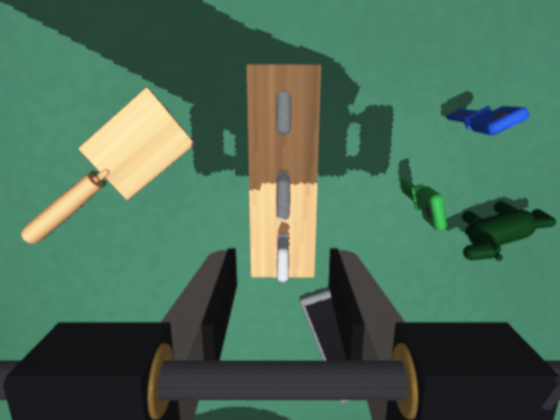

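```bash
python3 - <<'E'
import cv2, numpy as np
from h import *
K,R,t=[np.array(viewer.camera_info("wrist")[k]) for k in("camera_matrix","R","t")]
c=[back(K,R,t,p,36) for p in [(248,65),(321,65),(315.5,277),(250.5,277)]]; print(np.round(c,1))
a=(c[0]+c[1])/2;b=(c[2]+c[3])/2; d=b-a; print("centre",(a+b)/2,"yaw",np.arctan2(-d[0],d[1]),np.linalg.norm(d))
ctr=(a+b)/2;u=d/np.linalg.norm(d)
X0=[534,-219.5]
for z in (106,):
  for yy in (-15,15):
    print(proj(K,R,t,[ctr[0]+u[0]*yy,ctr[1]+u[1]*yy,z]))
im=cv2.imread("pics/w1.png")[160:290,230:340]; cv2.imwrite("pics/c2.png",cv2.resize(im,None,fx=5,fy=4.6,interpolation=2))
E
```

```text
[[ 475.7 -138.4   36. ]
 [ 530.9 -118.4   36. ]
 [ 596.  -296.    36. ]
 [ 537.8 -317.1   36. ]]
centre [ 535.11695438 -217.47987897   36.        ] yaw -2.7990125242208457 189.17556067645097
[284.06523788 181.43651874]
[283.76143037 222.56038481]
```

View pics/c2.png

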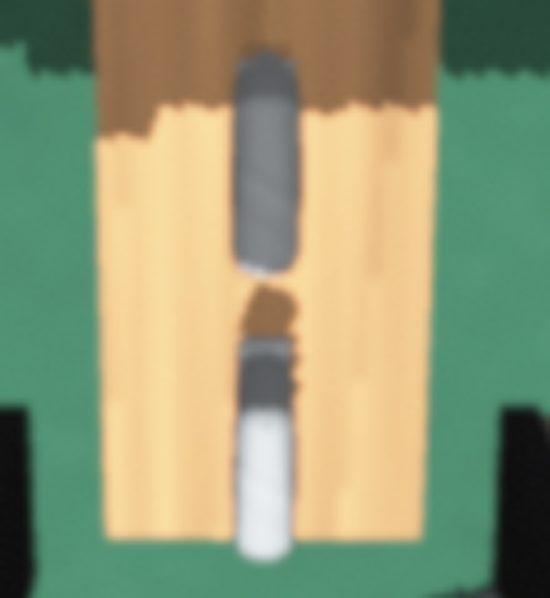

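```bash
python3 - <<'E'
from h import *
yaw=.3426
robot.servo_line([534.5,-217,130],200,rot(yaw))
o,y=st(); print(o["t"],o["tcp_pos"],y)
robot.servo_line([534.5,-217,75],80,rot(yaw))
robot.hold(.2)
o,y=st(); print(o["t"],o["tcp_pos"],y,o["contact_force"])
grip(0.0,50)
o,y=st(); print(o["t"],o["tcp_pos"],y,o["contact_force"],o["grip_width"])
shot("side","g_side")
a=cv2.imread("pics/g_side.png")[190:340,240:400]; cv2.imwrite("pics/c3.png",cv2.resize(a,None,fx=4,fy=4,interpolation=2))
E
```

```text
4.5917 [ 534.72117068 -216.95393425  130.17353192] 0.34282232784029226
5.625 [ 534.84217389 -217.14735884   75.53351543] 0.34253976983210005 [0.04240711 0.02980839 0.575833  ]
6.2583 [ 534.51356428 -217.01644435   75.00375206] 0.34250472390210834 [-0.86011342  0.38827958  0.18589714] 0.10615112594233395
```

View pics/c3.png

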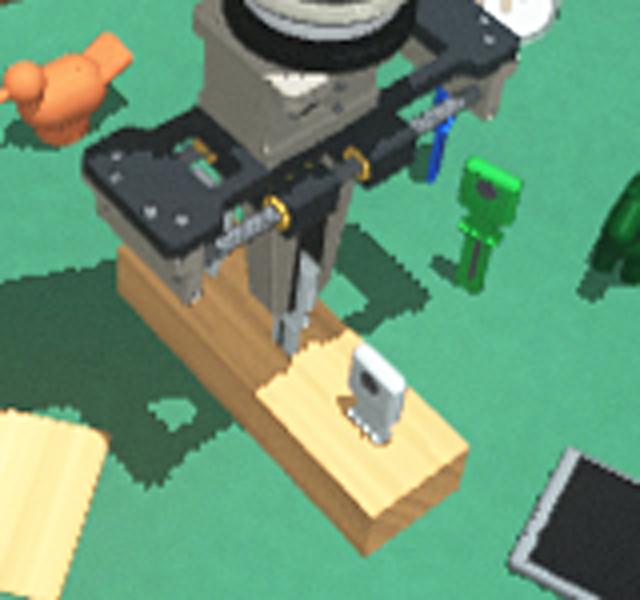

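```bash
python3 - <<'E'
from h import *
robot.servo_line([534.5,-217,165],120,rot(.3426))
o,y=st(); print(o["t"],o["grip_width"],o["contact_force"])
robot.servo_line([551,85,170],250,rot(.144))
robot.hold(.2)
o,y=st(); print(o["t"],o["tcp_pos"],y,o["contact_force"],np.round(o["joints"],2))
im,K,R,t=shot("wrist","w2"); print(-R.T@t)
print(pin("keyhole","wrist",R,t),pin("showcase","wrist",R,t),pin("tumblers","wrist",R,t))
for c in("side","scene"):
  im,K,R,t=shot(c,"l_"+c); print(pin("key_long",c,R,t),pin("keyhole",c,R,t))
a=cv2.imread("pics/l_side.png")[90:240,180:360]; b=cv2.imread("pics/l_scene.png")[180:330,250:430]
cv2.imwrite("pics/c4.png",cv2.resize(np.hstack([a,b]),None,fx=2.2,fy=3,interpolation=2))
E
```

```text
7.2083 0.10536926986029753 [ 0.84593483 -1.00004885  0.29538426]
8.7667 [551.07338936  83.81080398 169.92008585] 0.14213067929886491 [-0.54121018  0.30781332 -0.71207118] [ 0.3   0.46 -0.65  1.84  0.33  0.96 -0.35]
[538.92583953 165.60380965 338.80655383]
[(0.58, array([540.3, 161.5,  63.7]))] [] [(0.97, array([539. , 159.6,  51.1]))]
[(0.86, array([ 6.466e+02, -1.912e+02,  2.000e-01])), (0.64, array([552.8,  84.2, 107.7])), (0.55, array([ 667.9, -112.5,    2.4])), (0.32, array([ 367.7, -283.6,    2.1]))] [(0.43, array([540.4, 161.1,  67.8]))]
[(0.63, array([ 6.527e+02, -1.902e+02, -5.000e-01])), (0.44, array([553.2,  84.3, 107.5])), (0.39, array([ 668.5, -111.1,    2.7]))] [(0.76, array([540.4, 160.2,  66.5]))]
```

View pics/w2.png

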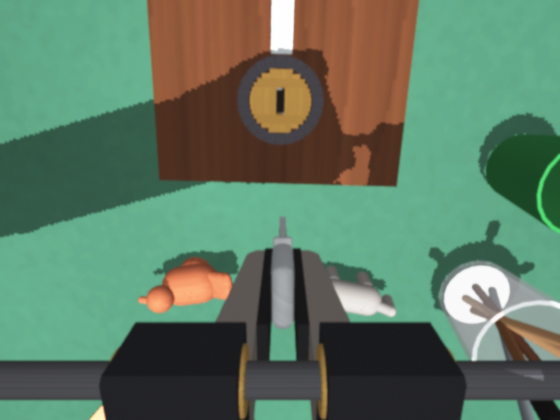

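View pics/c4.png

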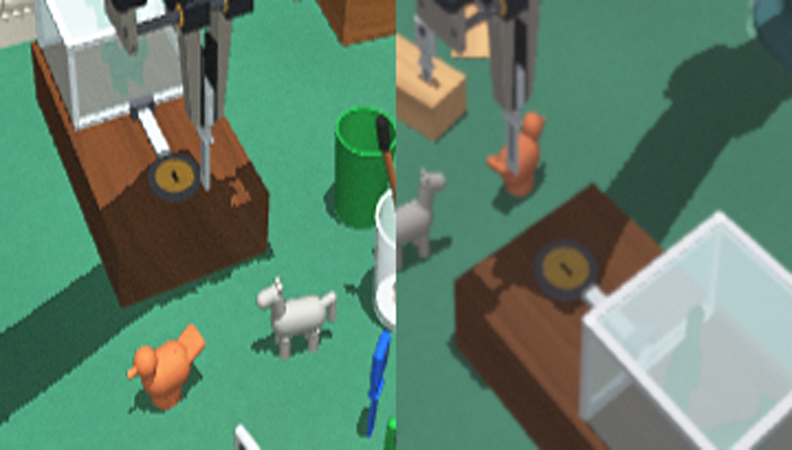

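```bash
python3 - <<'E'
from h import *
K,R,t=[np.array(viewer.camera_info("wrist")[k]) for k in("camera_matrix","R","t")]
print(proj(K,R,t,[551,84,109]),[proj(K,R,t,[551-.142*s,84+.99*s,109]) for s in(-7,7)])
im=cv2.imread("pics/w2.png"); 
hsv=cv2.cvtColor(im,cv2.COLOR_BGR2HSV); m=((hsv[...,0]>12)&(hsv[...,0]<30)&(hsv[...,1]>100)&(hsv[...,2]>100)).astype(np.uint8); m[:60]=0;m[140:]=0;m[:,:240]=0;m[:,325:]=0
cs,_=cv2.findContours(m,0,2); c=max(cs,key=cv2.contourArea); print(cv2.fitEllipse(c)); e=cv2.fitEllipse(c)
print(back(K,R,t,e[0],66))
g=im.max(2); sub=np.zeros_like(g);sub[82:120,268:294]=(g[82:120,268:294]<60)
ys,xs=np.nonzero(sub); print(xs.min(),xs.max(),ys.min(),ys.max()); r=cv2.minAreaRect(np.c_[xs,ys].astype(np.float32)); print(r)
b=cv2.boxPoints(r); B=np.array([back(K,R,t,p,66)[:2] for p in b]); print(B, B.mean(0))
pc=np.c_[xs,ys].astype(float);P=np.array([back(K,R,t,p,66)[:2] for p in pc]); print("mean",P.mean(0)); w,v=np.linalg.eigh(np.cov(P.T)); print(w,v[:,1],np.arctan2(-v[0,1]*np.sign(v[1,1]),abs(v[1,1])))
# plinth edges
for p in [(160,178),(397,186),(149,0),(418,0)]: print(p,back(K,R,t,p,62))
cv2.imwrite("pics/c5.png",np.hstack([cv2.resize(im[50:150,230:330],(500,500),interpolation=2),cv2.resize(im[205:305,255:311],(280,500),interpolation=2)]))
E
```

```text
[283.17734872 226.23351989] [array([283.14715957, 236.29483489]), array([283.20804935, 216.00174269])]
((279.90692138671875, 100.15885162353516), (61.745094299316406, 64.57489776611328), 178.6878662109375)
[537.51280946 160.71550138  66.        ]
277 283 91 111
((279.76727294921875, 100.9569091796875), (5.519870281219482, 20.259098052978516), 3.3664608001708984)
[[536.11843424 153.15873422]
 [535.03673359 166.74043731]
 [538.84637717 167.07849673]
 [539.98658237 153.49882805]] [537.49703184 160.11912408]
mean [537.52981275 160.08165456]
[ 1.28071656 16.73546962] [-0.08103708  0.99671109] 0.08112603513938246
(160, 178) [456.25455036  91.84738889  62.        ]
(397, 186) [634.05105892 111.53961088  62.        ]
(149, 0) [443.11350297 211.048018    62.        ]
(418, 0) [618.44503572 236.55389885  62.        ]
```

View pics/c5.png

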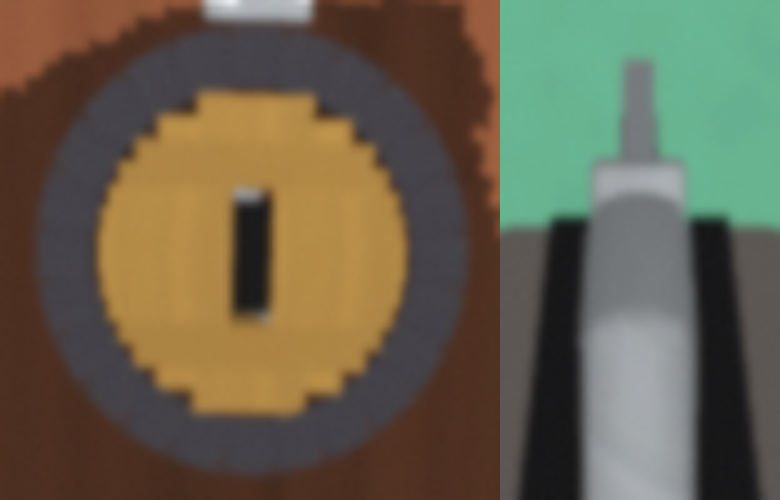

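```bash
python3 - <<'E'
from h import *
for c,(x0,x1,y0,y1) in {"side":(235,285,130,165),"scene":(305,350,255,285)}.items():
    i=viewer.camera_info(c);K,R,t=[np.array(i[k]) for k in("camera_matrix","R","t")]
    im=cv2.imread(f"pics/a_{c}.png");hsv=cv2.cvtColor(im,cv2.COLOR_BGR2HSV)
    m=((hsv[...,0]>14)&(hsv[...,0]<32)&(hsv[...,1]>100)&(hsv[...,2]>90)).astype(np.uint8)
    k=np.zeros_like(m);k[y0:y1,x0:x1]=m[y0:y1,x0:x1]
    cs,_=cv2.findContours(k,0,2);e=cv2.fitEllipse(cv2.convexHull(max(cs,key=cv2.contourArea)));print(c,e,back(K,R,t,e[0],66))
    # tip check
    im=cv2.imread(f"pics/l_{c}.png"); p=proj(K,R,t,[551,84,109]); print(p, [proj(K,R,t,[551-.142*s,84+.99*s,109]) for s in(-7,7)])
    x,y=int(p[0]),int(p[1]); cr=im[y-30:y+20,x-25:x+25].copy(); cr=cv2.resize(cr,None,fx=8,fy=8,interpolation=2)
    for s in(-7,7):
        q=proj(K,R,t,[551-.142*s,84+.99*s,109])-[x-25,y-30]; cv2.circle(cr,tuple(int(v) for v in (q+.5)*8),4,(0,0,255),-1)
    cv2.imwrite(f"pics/t_{c}.png",cr)
cv2.imwrite("pics/c6.png",np.hstack([cv2.imread("pics/t_side.png"),cv2.imread("pics/t_scene.png")]))
E
```

```text
side ((258.8946533203125, 148.08448791503906), (10.920210838317871, 17.309900283813477), 90.18846893310547) [537.93832966 157.56737282  66.        ]
[272.65729076 150.55352974] [array([273.96932006, 152.25497477]), array([271.35736037, 148.86777463])]
scene ((326.6650695800781, 268.804931640625), (13.465837478637695, 20.781356811523438), 93.794189453125) [539.24070869 159.37768022  66.        ]
[302.83785809 236.11350948] [array([300.73253116, 234.62039657]), array([304.9603944 , 237.61882741])]
```

View pics/c6.png

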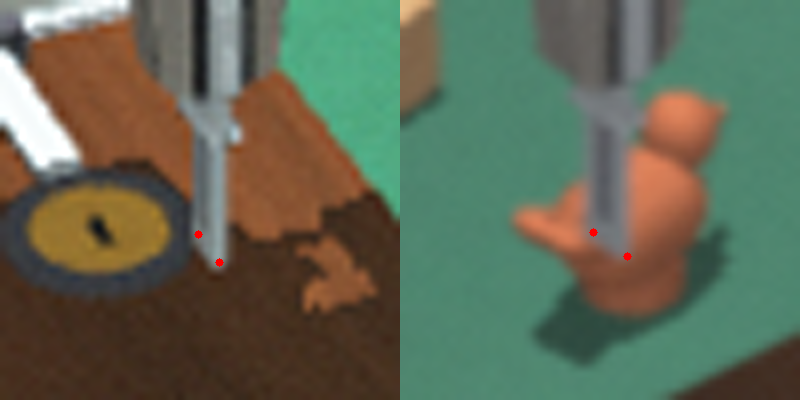

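```bash
python3 - <<'E'
from h import *
robot.servo_line([538,160,150],120,rot(.11))
robot.servo_line([538,160,131],60,rot(.11)); robot.hold(.15)
o,y=st(); print(o["t"],o["tcp_pos"],y,o["contact_force"])
for c in("side","scene"): shot(c,"m_"+c)
shot("wrist","m_wrist")
crs=[]
for c in("side","scene"):
    i=viewer.camera_info(c);K,R,t=[np.array(i[k]) for k in("camera_matrix","R","t")]
    im=cv2.imread(f"pics/m_{c}.png");x,y=proj(K,R,t,[538,160,75]).astype(int)
    crs.append(cv2.resize(im[y-25:y+25,x-25:x+25],(400,400),interpolation=2))
cv2.imwrite("pics/c7.png",np.hstack(crs))
E
```

```text
10.6917 [538.18265475 160.06993931 131.1788782 ] 0.10994786314594876 [-0.68063546 -0.02613363  0.87900806]
```

View pics/c7.png

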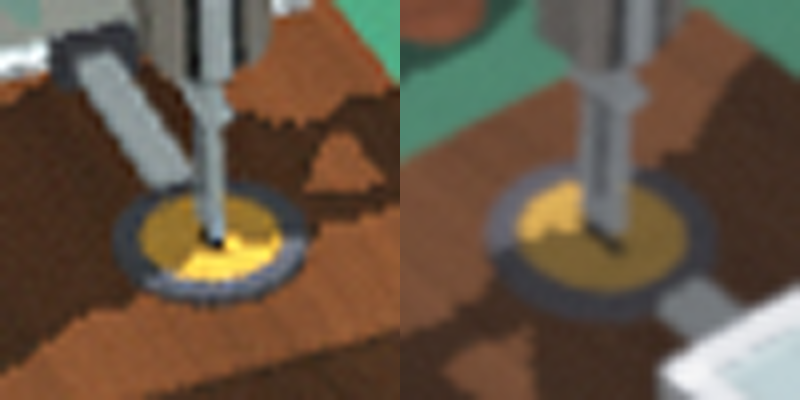

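View pics/m_wrist.png

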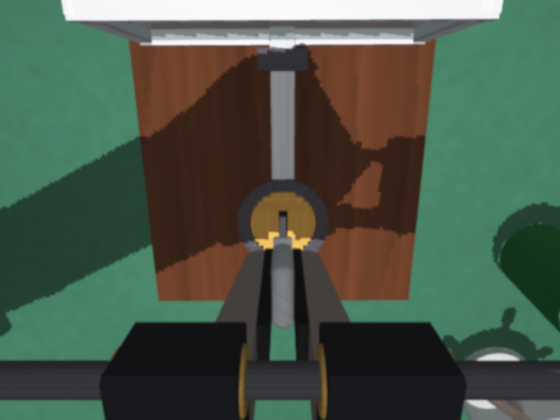

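```bash
cat >> h.py <<'E'
def down(p,yaw,z1,step=1.0,feed=25,fmax=8):
    """step down until the push passes fmax; p modified"""
    while p[2]>z1:
        p[2]=max(z1,p[2]-step); robot.servo_line(p,feed,rot(yaw))
        o,y=st(); F=o["contact_force"]
        if F[2]>fmax: break
    print("t%.2f cmd %.2f pos"%(o["t"],p[2]),np.round(o["tcp_pos"],2),"yaw %.3f F"%y,np.round(F,1),"M",np.round(o["wrist_torque"],2),"g %.3f"%o["grip_width"])
    return p
E
python3 - <<'E'
from h import *
p=down([538,160,131],.11,123)
F=st()[0]["contact_force"]
if F[2]<8 : p=down(p,.11,116)
E
```

```text
t12.84 cmd 123.00 pos [537.96 160.   122.95] yaw 0.110 F [ 0.7 -0.2  0.1] M [-0.05 -0.13  0.01] g 0.104
t14.59 cmd 116.00 pos [537.92 159.98 115.89] yaw 0.110 F [-0.6  0.7 -0.5] M [-0.05 -0.09 -0.05] g 0.105
```

```bash
python3 - <<'E'
from h import *
p=down([538,160,116],.11,109,step=.5,feed=15,fmax=4)
E
```

```text
t18.09 cmd 109.00 pos [538.22 160.01 109.08] yaw 0.110 F [2.1 0.5 1.2] M [-0.09 -0.85 -0.04] g 0.106
```

```bash
python3 - <<'E'
from h import *
crs=[]
for c in("side","scene"):
    _,K,R,t=shot(c,"n_"+c)
    im=cv2.imread(f"pics/n_{c}.png");x,y=proj(K,R,t,[538,160,75]).astype(int)
    for s in (-11,11):
        q=proj(K,R,t,[538-.11*s,160+.994*s,92]); print(c,q)  # shoulder underside = tip+44 = 109-61+44
    crs.append(cv2.resize(im[y-25:y+25,x-25:x+25],(400,400),interpolation=2)); print(x-25,y-25)
cv2.imwrite("pics/c8.png",np.hstack(crs))
o,y=st();print(o["t"],o["contact_force"],o["wrist_torque"])
E
```

```text
side [260.08259229 141.33082552]
side [256.68621903 136.41333284]
233 119
scene [324.23453992 256.66175471]
scene [331.19504915 261.99073447]
302 240
18.1917 [2.3249355  0.37934895 0.2435203 ] [-0.06084854 -0.92792624 -0.02452028]
```

View pics/c8.png

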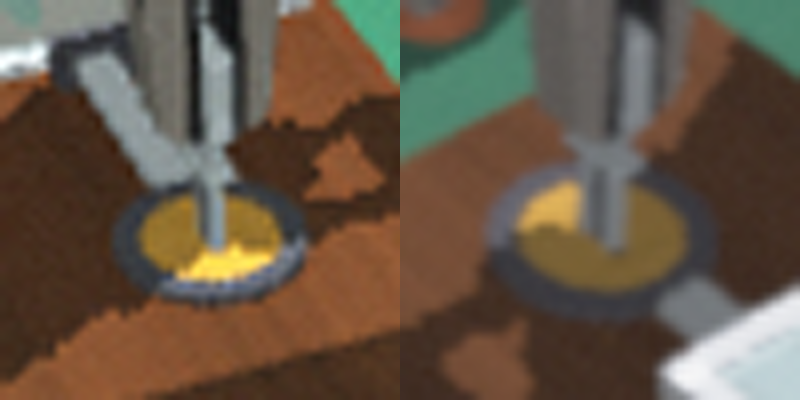

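```bash
python3 - <<'E'
from h import *
p=[538.4,160.,109.]
p=down(p,.11,104,step=1,feed=15,fmax=4)
E
```

```text
t19.44 cmd 104.00 pos [538.31 159.97 103.88] yaw 0.110 F [2.3 0.9 1.4] M [ 0.02 -0.66 -0.05] g 0.103
```

```bash
cat >> h.py <<'E'
def look(tag):
    crs=[]
    for c in("side","scene"):
        _,K,R,t=shot(c,tag+"_"+c)
        im=cv2.imread(f"pics/{tag}_{c}.png");x,y=proj(K,R,t,[538,160,75]).astype(int)
        crs.append(cv2.resize(im[y-25:y+25,x-25:x+25],(400,400),interpolation=2))
    cv2.imwrite(f"pics/{tag}.png",np.hstack(crs))
E
python3 -c "
from h import *
look('d')"
```

```text
(no output)
```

View pics/d.png

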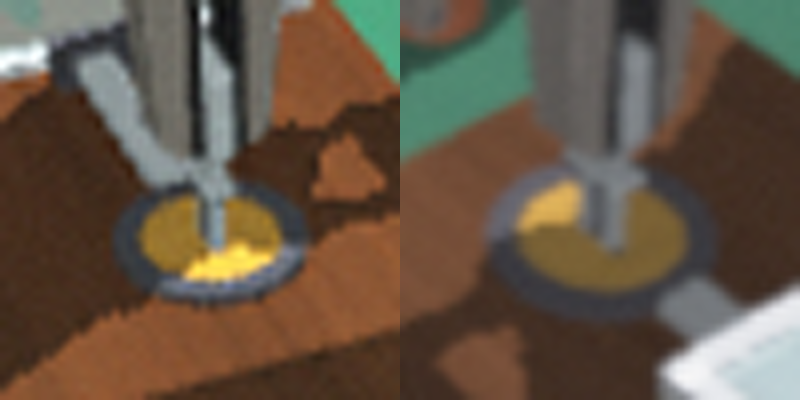

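```bash
python3 - <<'E'
from h import *
p=[538.4,160.,104.]
p=down(p,.11,98,step=1,feed=15,fmax=4)
E
```

```text
t20.54 cmd 100.00 pos [538.41 160.07 100.51] yaw 0.110 F [ 0.2 -0.3  5.9] M [-0.13 -0.12 -0.  ] g 0.105
```

```bash
cat >> h.py <<'E'
def twist(p,yaw0,yaw1,n,target=6,zmin=83):
    """twist in steps holding a light push; stops when z has dropped by >1.5"""
    z0=st()[0]["tcp_pos"][2]
    for yw in np.linspace(yaw0,yaw1,n+1)[1:]:
        robot.servo_line(p,40,rot(yw)); o,y=st(); F=o["contact_force"]
        print("t%.2f cmd %.2f z %.2f yaw %.3f F"%(o["t"],p[2],o["tcp_pos"][2],y),np.round(F,1),"Mz %.2f"%o["wrist_torque"][2])
        k=np.clip((F[2]-target)/12,-.8,1.); p[2]=max(zmin,p[2]+k)
        if z0-o["tcp_pos"][2]>1.6: break
    return p,yw
E
python3 - <<'E'
from h import *
p,yw=twist([538.4,160.,100.],.11,-.59,9)
print(p,yw)
E
```

```text
t20.79 cmd 100.00 z 100.43 yaw 0.034 F [-0.2  0.6  6.1] Mz -0.03
t21.04 cmd 100.01 z 100.23 yaw -0.042 F [ 0.9 -1.2  5.1] Mz 0.01
t21.29 cmd 99.93 z 99.80 yaw -0.120 F [2.1 0.9 2.2] Mz -0.05
t21.54 cmd 99.61 z 99.50 yaw -0.197 F [2.9 0.3 1.4] Mz -0.02
t21.79 cmd 99.23 z 99.24 yaw -0.275 F [ 2.9 -0.2  2.1] Mz 0.05
t22.04 cmd 98.90 z 98.94 yaw -0.354 F [2.5 0.8 2.2] Mz 0.06
t22.29 cmd 98.58 z 98.68 yaw -0.432 F [ 2.2 -0.9  3.6] Mz 0.06
[538.4, 160.0, np.float64(98.3784664261442)] -0.4344444444444445
```

```bash
python3 - <<'E'
from h import *
p=down([538.4,160.,98.4],-.434,80,step=2,feed=20,fmax=5)
look('e')
E
```

```text
t24.30 cmd 82.40 pos [538.65 160.04  82.87] yaw -0.434 F [ 3.7 -0.9  6.4] M [-0.34 -1.16  0.14] g 0.102
```

View pics/e.png

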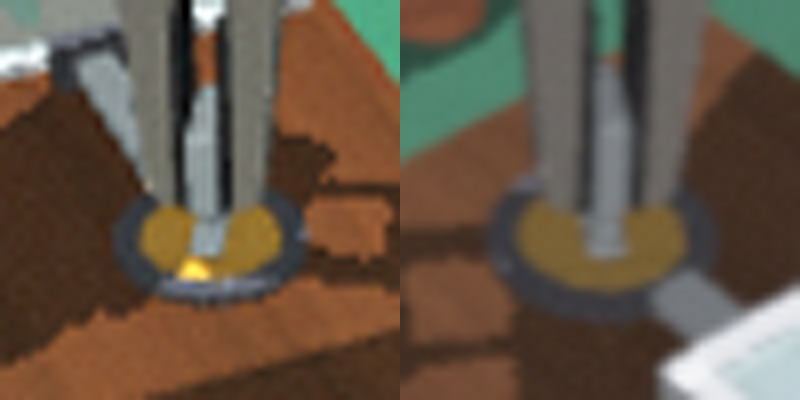

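```bash
cat >> h.py <<'E'
def turn(p,yaws,target=7):
    for yw in yaws:
        robot.servo_line(p,40,rot(yw)); o,y=st(); F=o["contact_force"]
        print("t%.2f p"%o["t"],np.round(p,2),"pos",np.round(o["tcp_pos"],2),"yaw %.3f F"%y,np.round(F,1),"M",np.round(o["wrist_torque"],2),"q7 %.2f g %.3f"%(o["joints"][6],o["grip_width"]))
        p=np.array(p,float); p[2]+=np.clip((F[2]-target)/12,-.4,.4); p[:2]+=np.clip(F[:2]*.05,-.3,.3)
        if o["wrist_torque"][2]>.8: break
    return p,yw
E
python3 - <<'E'
from h import *
robot.servo_line([538.8,160,81.9],20,rot(-.434)); robot.hold(.2)
o,y=st(); print(o["t"],o["tcp_pos"],o["contact_force"],o["wrist_torque"])
p,yw=turn([538.8,160,82.3],[-.54,-.65,-.77,-.9])
print(p,yw)
E
```

```text
24.85 [538.70896154 160.07830543  82.81264445] [ 1.49249901 -1.32831938 12.02697862] [-0.41911351 -0.61488749  0.06930537]
t25.11 p [538.8 160.   82.3] pos [538.76 160.04  82.89] yaw -0.540 F [ 3.  -0.8  8.5] M [-0.35 -0.89  0.01] q7 -1.16 g 0.104
t25.37 p [538.95 159.96  82.43] pos [538.79 160.02  82.9 ] yaw -0.650 F [ 2.4 -0.6  6.8] M [-0.36 -0.88  0.08] q7 -1.25 g 0.106
t25.63 p [539.07 159.93  82.41] pos [538.8  159.94  82.87] yaw -0.770 F [ 3.  -1.7  6.9] M [-0.39 -0.81  0.06] q7 -1.35 g 0.103
t25.92 p [539.22 159.85  82.4 ] pos [538.87 159.89  82.86] yaw -0.900 F [ 2.1 -1.4  8.1] M [-0.36 -0.71  0.09] q7 -1.46 g 0.110
[539.32618394 159.77434171  82.49643398] -0.9
```

Stiff bottom at 82.8 (12 N moved it only 0.06 mm), so the key is home. Continuing the turn.

```bash
python3 - <<'E'
from h import *
p,yw=turn([539.3,159.8,82.45],[-1.02,-1.14,-1.26,-1.36,-1.44])
print(p,yw)
look('f'); shot("wrist","f_w")
E
```

```text
t26.18 p [539.3  159.8   82.45] pos [538.91 159.84  82.88] yaw -1.020 F [ 3.3 -1.3  8.5] M [-0.38 -0.72  0.07] q7 -1.57 g 0.106
t26.45 p [539.47 159.74  82.57] pos [538.93 159.78  82.89] yaw -1.140 F [ 2.  -0.7  7.3] M [-0.31 -0.69  0.08] q7 -1.67 g 0.104
t26.72 p [539.57 159.7   82.6 ] pos [538.93 159.74  82.87] yaw -1.260 F [ 2.6 -1.8  7.1] M [-0.34 -0.6   0.09] q7 -1.77 g 0.108
t26.97 p [539.7  159.61  82.6 ] pos [538.94 159.64  82.86] yaw -1.360 F [ 2.  -0.9  8.8] M [-0.33 -0.54  0.15] q7 -1.85 g 0.103
t27.22 p [539.8  159.57  82.75] pos [538.94 159.62  82.87] yaw -1.440 F [ 2.4 -1.8  7.2] M [-0.22 -0.58  0.07] q7 -1.92 g 0.104
[539.91999669 159.476829    82.76828862] -1.44
```

View pics/f.png

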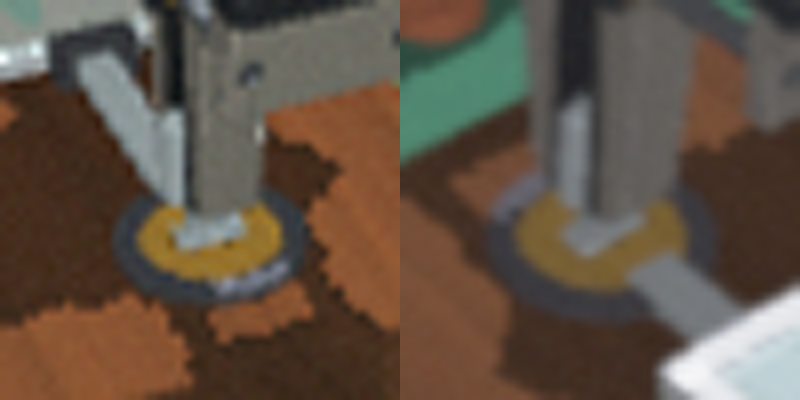

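```bash
python3 - <<'E'
from h import *
p,yw=turn([539.5,159.6,82.6],[-1.52,-1.59,-1.64,-1.69,-1.73])
print(p,yw)
look('g'); shot("wrist","g_w")
a=cv2.imread("pics/w2.png");
E
```

```text
t27.62 p [539.5 159.6  82.6] pos [538.93 159.57  82.86] yaw -1.520 F [ 2.3 -1.3  7.8] M [-0.28 -0.64  0.13] q7 -1.99 g 0.107
t27.87 p [539.62 159.53  82.67] pos [538.94 159.55  82.88] yaw -1.590 F [ 2.6 -0.8  7.3] M [-0.28 -0.56  0.18] q7 -2.05 g 0.102
t28.12 p [539.74 159.5   82.69] pos [538.93 159.55  82.88] yaw -1.638 F [ 1.9 -1.8  7.2] M [-0.29 -0.57  0.58] q7 -2.09 g 0.111
t28.37 p [539.84 159.41  82.71] pos [538.9  159.52  82.89] yaw -1.687 F [ 2.1 -1.9  7.2] M [-0.28 -0.49  0.84] q7 -2.13 g 0.107
[539.94441016 159.31332523  82.72604856] -1.69
```

View pics/g.png

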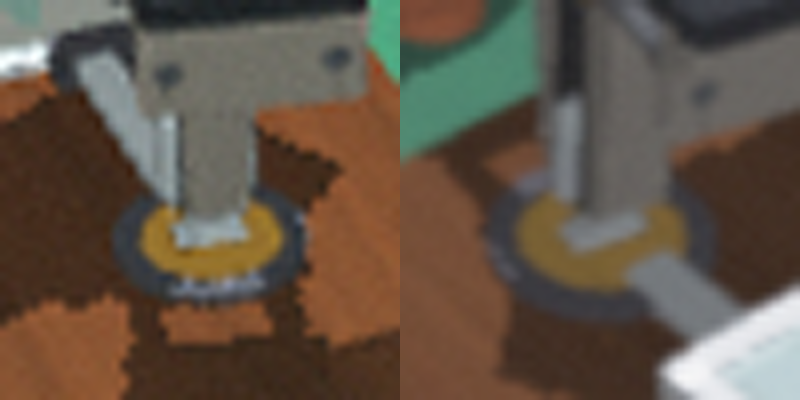

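View pics/g_side.png

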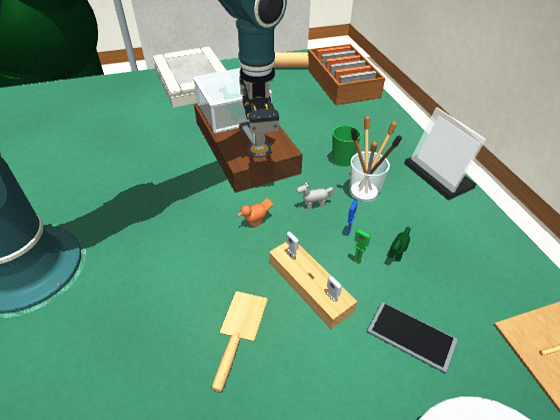

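```bash
python3 - <<'E'
from h import *
robot.hold(.4)
o,y=st(); print(o["t"],o["tcp_pos"],y,o["contact_force"],o["wrist_torque"],o["grip_width"])
a=cv2.imread("pics/m_scene.png")[240:320,290:390];b=cv2.imread("pics/g_scene.png")[240:320,290:390]
cv2.imwrite("pics/cmp.png",cv2.resize(np.hstack([a,b]),None,fx=4,fy=4,interpolation=2))
E
```

```text
28.9167 [538.96008958 159.53281411  82.89446281] -1.6874522307251036 [ 0.67202518 -0.56004765  7.17259558] [-0.22266545 -0.57022663  0.79173677] 0.10895006506150938
```

View pics/cmp.png

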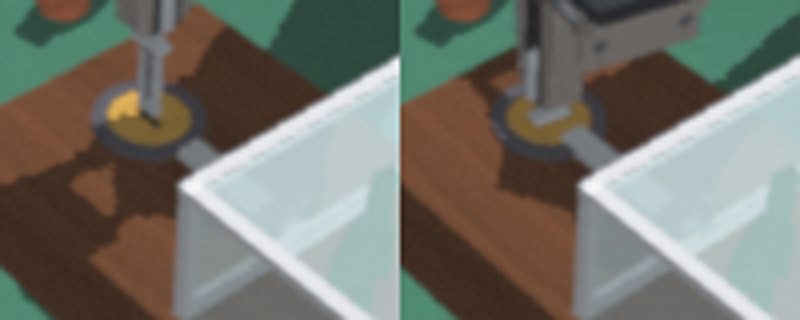

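View pics/g_w.png

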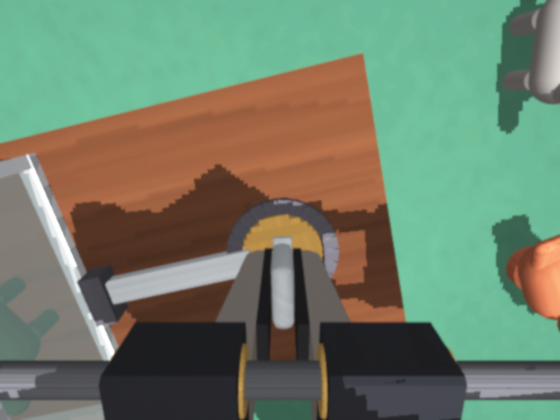

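The before/after pair shows the bolt end moved from just outside the lock ring (about px 185,150) onto it (about px 570,135). The wrist view shows the bolt reaching over the ring at about (240,265). The torque is steady against the stop, so I'm handing in.

```bash
python3 -c "
from h import *
robot.job_done()"
```

```text
the job is handed in; nothing more can be done
```

I took the longest key from the middle rack slot, put it in the showcase lock, got it fully home and turned the lock clockwise to its stop. I handed in at about 29 s of the 51 s, still gripping the key.

**Last checks before handing in**
- **Fully home:** the key bottomed with the tool at z = 82.8 mm (83 expected). Pushing with 12 N moved it less than 0.1 mm, and I only turned it further after that. The pictures show the shoulder on the lock face.
- **Turned:** the tool had turned about 1.8 rad from rest, lock play included. About 0.8 N m of steady torque showed the lock was against its 1.57 rad stop.
- **Bolt:** the pictures show its end drawn back onto the lock ring.
- **Grip:** about 50 N on the key, with a 7 N downward push, both steady.
- **Rest of the table:** the other two keys are still in the rack, and the bystanders in view look unmoved in the pictures.

**What didn't go quite as expected**
- **First tumbler:** I felt no clear stop at 14 mm. The key stopped only at about 26 mm deep and dropped past while I twisted it clockwise.
- **Lock position:** the cameras disagreed by up to about 3 mm. I used a value between them; sideways force during insertion stayed below about 4 N.

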